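Clip and vacuum-seal the muffin box

TASK

Close up the box of muffins: press its four blue lid clips right down flat over the rim in opposite-corner order, that is any one first, then the one diagonally opposite, then the other two. When all four are shut, press the green seal button on the lid fully down, hold it there for about a second, then let it come back up. Do not press the red release button, and leave everything else on the table where it is.

Things in the scene. Friction and masses are not known exactly. Their poses are not given: they have to be found in the camera images.
- muffin_box: clear box of muffins, its white-framed lid on, fixed to the table: 170 (x) by 250 (y) by 92 mm high. Origin: centre of its underside; x, y along its sides, z up. A raised rim 14 mm wide runs along both long sides (x = -76 and 76 mm), top 96 mm above the table. The four blue clips stand on the long sides, near the corners.
- clip_near_left (a joint): blue lid clip, near left corner (diagonal partner: far right): a flap 30 mm wide, 5 mm thick, 45 mm long. Hinge line along the box's y, at box x -80, y 80, z 99 mm; the flap points from it to the lid's middle. Value in rad: 0 = shut, level over the rim (hard stop, top surface 101.5 mm above the table); starts at 0.35 to 0.6, free end raised
- clip_near_left_press (a point): point on that clip's upper face, 28 mm from the hinge, mid-width; it moves with the flap (shut: box x -52, y 80, z 101.5 mm). Pressing here straight down swings the clip shut. The hinge is stiff (0.07 N m, about 2.5 N here) and the flap stays where it is left
- clip_near_right (a joint): blue lid clip, near right corner (diagonal partner: far left): a flap 30 mm wide, 5 mm thick, 45 mm long. Hinge line along the box's y, at box x -80, y -80, z 99 mm; the flap points from it to the lid's middle. Value in rad: 0 = shut, level over the rim (hard stop, top surface 101.5 mm above the table); starts at 0.35 to 0.6, free end raised
- clip_near_right_press (a point): point on that clip's upper face, 28 mm from the hinge, mid-width; it moves with the flap (shut: box x -52, y -80, z 101.5 mm). Pressing here straight down swings the clip shut. The hinge is stiff (0.07 N m, about 2.5 N here) and the flap stays where it is left
- clip_far_left (a joint): blue lid clip, far left corner (diagonal partner: near right): a flap 30 mm wide, 5 mm thick, 45 mm long. Hinge line along the box's y, at box x 80, y 80, z 99 mm; the flap points from it to the lid's middle. Value in rad: 0 = shut, level over the rim (hard stop, top surface 101.5 mm above the table); starts at 0.35 to 0.6, free end raised
- clip_far_left_press (a point): point on that clip's upper face, 28 mm from the hinge, mid-width; it moves with the flap (shut: box x 52, y 80, z 101.5 mm). Pressing here straight down swings the clip shut. The hinge is stiff (0.07 N m, about 2.5 N here) and the flap stays where it is left
- clip_far_right (a joint): blue lid clip, far right corner (diagonal partner: near left): a flap 30 mm wide, 5 mm thick, 45 mm long. Hinge line along the box's y, at box x 80, y -80, z 99 mm; the flap points from it to the lid's middle. Value in rad: 0 = shut, level over the rim (hard stop, top surface 101.5 mm above the table); starts at 0.35 to 0.6, free end raised
- clip_far_right_press (a point): point on that clip's upper face, 28 mm from the hinge, mid-width; it moves with the flap (shut: box x 52, y -80, z 101.5 mm). Pressing here straight down swings the clip shut. The hinge is stiff (0.07 N m, about 2.5 N here) and the flap stays where it is left
- seal (a joint): green vacuum seal push button on the lid, 28 mm across in a grey housing 44 mm across. The two buttons stand about 90 mm apart along the lid's long middle line, either way round. Value in m: 0 = up, 0.008 = fully down (hard stop). Pressed straight down against a spring: about 1.8 N starts it, 6 N holds it fully down; it springs back when let go.
- seal_top (a point): centre of the green button's top face, which is 24 mm above the lid's surface (116 mm above the table) when up, 8 mm lower when fully down
- release (a joint): red vacuum release push button on the lid, 28 mm across in a grey housing 44 mm across. The two buttons stand about 90 mm apart along the lid's long middle line, either way round. Value in m: 0 = up, 0.008 = fully down (hard stop). Pressed straight down against a spring: about 1.8 N starts it, 6 N holds it fully down; it springs back when let go.
- release_top (a point): centre of the red button's top face, which is 24 mm above the lid's surface (116 mm above the table) when up, 8 mm lower when fully down
- case_green: loose lime-green baking cup, 70 mm across its mouth and 42 mm high, beside the box; a bystander. Origin: centre of its underside as it was made
- case_blue: loose blue and white baking cup, 70 mm across its mouth and 42 mm high, beside the box; a bystander. Origin: centre of its underside as it was made
- spoon: loose spoon with a wooden handle, lying on the table; a bystander. Origin: centre of its underside as it was made
- spatula: loose spatula with a wooden handle, lying on the table; a bystander. Origin: centre of its underside as it was made
- jar: closed white jar, 64 mm across and 90 mm high; a bystander. Origin: centre of its underside as it was made
- mug: red mug, 80 mm across and 90 mm high; a bystander. Origin: centre of its underside as it was made

How it is judged:
On the way, in this order (a step that is already met when the one before it is completed fails the run):
1. one clip is shut (below 0.1 rad), the other three still up (above 0.2 rad) (((value of joint clip_near_left below 0.1 rad and value of joint each of clip_near_right, clip_far_left, clip_far_right above 0.2 rad) or (value of joint each of clip_near_left, clip_far_left, clip_far_right above 0.2 rad and value of joint clip_near_right below 0.1 rad) or (value of joint each of clip_near_left, clip_near_right, clip_far_right above 0.2 rad and value of joint clip_far_left below 0.1 rad) or (value of joint each of clip_near_left, clip_near_right, clip_far_left above 0.2 rad and value of joint clip_far_right below 0.1 rad))), for 0.1 s.
2. that clip and the one diagonally opposite are shut, the other two still up (((value of joint each of clip_near_left, clip_far_right below 0.1 rad and value of joint each of clip_near_right, clip_far_left above 0.2 rad) or (value of joint each of clip_near_left, clip_far_right above 0.2 rad and value of joint each of clip_near_right, clip_far_left below 0.1 rad))), for 0.1 s.
3. all four clips are shut (value of joint each of clip_near_left, clip_near_right, clip_far_left, clip_far_right below 0.1 rad), for 0.1 s.
4. the green button is fully down (at least 6.8 of its 8 mm) for half a second, all clips shut (all of step 3 and value of joint seal above 0.0068 m), for 0.5 s.
At the end, for the whole second after the job is handed in: all four clips lie shut over the rim (below 0.1 rad), the green and the red button are both up again (pressed less than 1.5 mm) (all of step 3 and value of joint each of seal, release below 0.0015 m); the robot touches nothing.
It fails at once if the red release button is pressed (more than 3 mm) (value of joint release above 0.003 m).
It fails at once if the green button is pressed (more than 3 mm) while a clip is not shut (value of joint seal above 0.003 m and not (value of joint each of clip_near_left, clip_near_right, clip_far_left, clip_far_right below 0.1 rad)).
It fails at once if a bystander is moved by more than 30 mm (distance of any of case_green, case_blue, spoon, spatula, jar, mug from where it was at the start of the episode above 0.03 m).
It also fails if it takes over 54 s, if anything falls off the work surface, if the arm or the gripper's body presses on something with over 40 N, if the wrist force passes 120 N, or if a joint passes its speed limit or range.

ROBOT

A 6-joint arm with a two-finger parallel gripper is mounted at the origin on the work surface. World frame = base frame: x ahead of the robot, y to its left, z up, the work surface at z = 0. Lengths are in m, angles in rad, forces in N, time in s.
With the tool pointing down it reaches from about 0.35 to 0.85 m from the base axis. Payload 8.1 kg.
Tool frame: the origin (TCP) lies at the very end of the fingers, on their centre line; the grasp point (between the pads) lies robot.tcp_to_grasp behind it (robot.tcp_to_grasp is the distance from the TCP to the grasp point, in m); z points along the fingers, y is the line along which they close (so a half turn about z gives the same grasp; the last joint's range is limited). The gripper opens to 93 mm and grips with 3 to 60 N. Pads are 15 mm wide; open, the fingers measure 128 mm over their backs; the gripper's body (75 mm by 188 mm) begins 65 mm behind the grasp point.
Start: joints at [-1.409, 0.13, 1.488, -0, 1.523, -0.085], TCP at [0.147, -0.582, 0.219] pointing down, gripper open.
Joint ranges: [-2.96, 2.96], [-0.89, 2.26], [0.02, 2.5], [-1.34, 4.48], [0, 2.73], [-2.66, 2.66]. Speed limits (rad/s): [2.39, 2.39, 2.79, 3.14, 3.14, 3.14].

INTERFACE

Orientations are given as a rotation vector (axis times angle).
In Python, from plant import robot gives the robot as it stands. The module is installed in compiled form; this text tells all that it offers.
- The arm moves only by the shell command python3 -m pendant 'ROWS' [FORCE]. ROWS is JSON, a list that holds one entry, the list of rows, each a list of 5 numbers: the opening, from 0 (shut) to 1 (fully open), then the shift along the tool's x, y, z in cm, then the turn about the tool's z in degrees. In form: [[[fingers, x, y, z, roll], ...]]. A call has 1 to 8 rows; each row shifts and turns the commanded pose from where the row before left it, along the tool's axes as they then stand; what a row does not reach is not made up. A row lasts 1/10 s, in which the tool goes at most 50 mm and 8.59 degrees, less where a joint would pass 70% of its speed; a pose out of reach is approached as far as the arm can. A call is refused whole if a number of a shift passes 5 or a number of a turn 8.59, either way. A call with a gripper value outside its range is refused whole. The fingers move at their own pace and stop on an object; FORCE is the grip in N (left out, the last holds). Time passes only in rows, so rows that do not move let the fingers close. It gives the time, the measured TCP pose, the force, the opening and the grip force at its end, in the units of the state.
- robot.read_state(): the state, without advancing time (a new reading comes with each control period).
- robot.read_camera(name): name is "scene" or "top" or "wrist"; returns a dict with "img" (420x560x3 uint8, blue, green, red), "K" (3x3 intrinsics, pixels), "pose" (4x4, takes a point from camera to world coordinates). Camera axes: x right, y up, looking along -z (the intrinsics and any distortion apply to the point x, -y, -z); pixel columns grow to the right and rows downward; lengths in m; the calibration is good to about 2 mm. A picture is of the moment at which its call begins. There is no depth.
- robot.close_job(): hands the job in; it is judged then, once.
The state is a dict: "t": time; "q": joint angles; "dq": joint speeds; "joint_torque": joint torques, N m; "tool_pos": TCP position; "orientation": TCP orientation; "force": force on the tool from outside, world axes, zero at the start; "wrist_torque": the same for the moment, N m; "opening": finger opening in m; "gripper_force": force on a finger pad.
Only numpy, scipy, OpenCV 4.12 (cv2) and the standard library are available. Lean on these libraries where they do the work, as an engineer would, in place of code of your own. Each camera call takes 0.05 s, during which the arm holds its last target. There are 200 camera calls.

## Working session

There is one attempt and no reset: what is moved stays moved. The work goes in short steps, Python scripts to look and compute and a shell command to move; the robot and the scene stay as the last step left them, time stands still between calls to the robot, and variables do not carry over. Pictures are saved under pics/ and viewed, at most 10 in all, crops included, and the job is handed in when it is done.

```bash
mkdir -p pics
python3 - <<'E'
from plant import robot
import cv2,numpy as np
a=robot.read_camera("top");b=robot.read_camera("scene")
cv2.imwrite("pics/top.png",a["img"]);cv2.imwrite("pics/scene.png",b["img"])
print(a["K"],a["pose"],b["pose"]);s=robot.read_state();print(s["tool_pos"],s["orientation"],s["t"],robot.tcp_to_grasp)
E
```

```text
[[504.89381179   0.         277.93610033]
 [  0.         504.89381179 212.55238695]
 [  0.           0.           1.        ]] [[ 0.00614775  0.98680848 -0.16177523  0.34810098]
 [-0.99962026  0.0017189  -0.0275023  -0.01380971]
 [-0.02686142  0.16188287  0.98644432  1.44171855]
 [ 0.          0.          0.          1.        ]] [[ 0.48570342 -0.7006794   0.52262852  1.30517297]
 [ 0.87408483  0.39494863 -0.28282732 -0.38460539]
 [-0.00824014  0.59419186  0.80428113  1.23773224]
 [ 0.          0.          0.          1.        ]]
[ 0.14651392 -0.58129099  0.21769494] [-3.11603138e+00 -3.86473129e-01  8.84369688e-05] 0.1 0.0188
```

View pics/top.png

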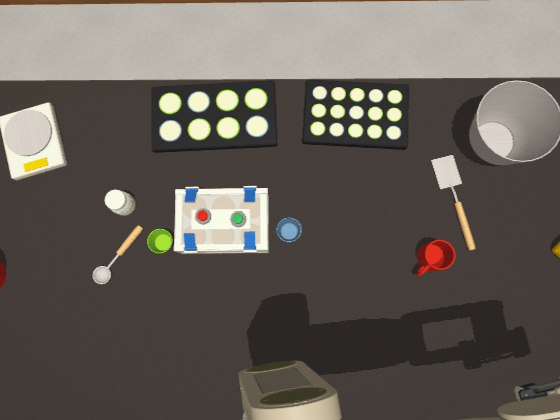

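View pics/scene.png

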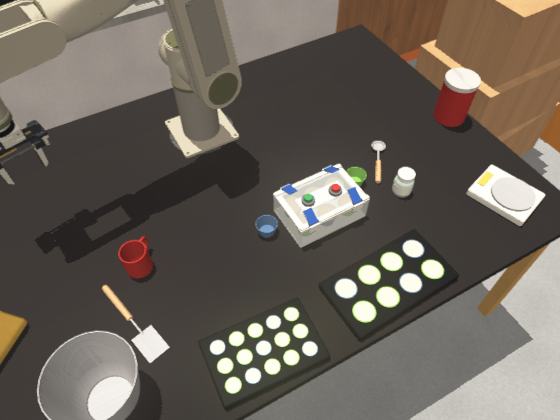

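The top view shows the box near (222, 220), with the red button at (203, 216), the green at (238, 218) and four blue clips. Left in the image is +y. The bystanders stand clear of the lid.

```bash
cat > h.py <<'E'
import cv2,numpy as np
from plant import robot
from scipy.spatial.transform import Rotation as R
def ray(c,u,v,z):
    K,P=c["K"],c["pose"]
    d=P[:3,:3]@np.array([(u-K[0,2])/K[0,0],-(v-K[1,2])/K[1,1],-1]); o=P[:3,3]
    return o+d*(z-o[2])/d[2]
def blobs(c,roi=None):
    hsv=cv2.cvtColor(c["img"],cv2.COLOR_BGR2HSV); out={}
    M={"blue":((100,170,60),(125,255,255)),"green":((60,150,60),(90,255,255)),"red":((0,200,90),(6,255,255))}
    for n,(l,h) in M.items():
        m=cv2.inRange(hsv,l,h)
        k,_,st,ce=cv2.connectedComponentsWithStats(m)
        out[n]=[(ce[i].round(1),st[i].tolist()) for i in range(1,k) if st[i,4]>15]
    return out
E
python3 - <<'E'
from h import *
for n in("top","scene"):
    c=robot.read_camera(n)
    for k,L in blobs(c).items():
        for ce,st in L:
            print(n,k,ce,st,ray(c,*ce,.116 if k!="blue" else .110).round(4))
    if n=="top":
        m=cv2.inRange(c["img"],(190,190,190),(255,255,255)); q=np.zeros_like(m); q[180:262,165:275]=m[180:262,165:275]
        p=cv2.findNonZero(q); r=cv2.minAreaRect(p); print(r,[ray(c,*x,.094).round(4) for x in cv2.boxPoints(r)])
s=robot.read_state(); print(R.from_rotvec(s["orientation"]).as_matrix().round(3))
E
```

```text
top blue [190.3 194.9] [185, 189, 12, 13, 129] [0.6144 0.2605 0.11  ]
top blue [249.4 194.2] [245, 188, 11, 14, 137] [0.6165 0.1005 0.11  ]
top blue [249.5 240.5] [244, 232, 12, 17, 167] [0.4912 0.0983 0.11  ]
top blue [189.4 241.7] [184, 234, 12, 16, 159] [0.4875 0.2585 0.11  ]
top green [237.4 218.1] [233, 214, 10, 9, 71] [0.5504 0.131  0.116 ]
top red [202.  215.3] [198, 211, 9, 10, 71] [0.5577 0.226  0.116 ]
top red [435.2 256.2] [416, 240, 39, 36, 954] [ 0.4511 -0.387   0.116 ]
top red [  1.6 274.3] [0, 262, 5, 26, 100] [0.3985 0.7542 0.116 ]
((220.05831909179688, 218.9990234375), (65.19094848632812, 93.1370620727539), 89.04515838623047) [array([0.6392, 0.3124, 0.094 ]), array([0.6436, 0.0566, 0.094 ]), array([0.4654, 0.0519, 0.094 ]), array([0.4603, 0.3023, 0.094 ])]
[[ 0.97   0.244 -0.   ]
 [ 0.244 -0.97   0.001]
 [ 0.    -0.001 -1.   ]]
```

```bash
python3 -m pendant '[[[0,0,0,-4,6.5],[0,0,0,-4,6.5],[0,2.3,-4.1,0,0],[0,2.3,-4.1,0,0],[0,2.3,-4.1,0,0],[0,2.3,-4.1,0,0],[0,2.3,-4.1,0,0],[0,2.3,-4.1,0,0]]]' 10; python3 -m pendant '[[[0,2.3,-4.1,0,0],[0,2.3,-4.1,0,0],[0,2.3,-4.1,0,0],[0,2.3,-4.1,0,0],[0,2.3,-4.1,0,0],[0,2.3,-4.1,0,0],[0,2.3,-4.1,0,0],[0,2.3,-4.1,0,0]]]'
```

```text
t: 1.0
tool_pos: [0.2801, -0.3314, 0.2985]
orientation: [3.141, 0.03, 0.0]
force: [0.7, 0.8, -0.1]
opening: 0.0338
gripper_force: 0.0
t: 1.8
tool_pos: [0.4576, 0.0005, 0.2987]
orientation: [3.141, 0.032, 0.001]
force: [1.4, -0.1, 0.5]
opening: 0.0009
gripper_force: 0.0
```

```bash
python3 -m pendant '[[[0,1.5,-3.6,0,0],[0,1.5,-3.6,0,0],[0,1.5,-3.6,0,0],[0,1.5,-3.6,0,0],[0,0.5,0,0,0],[0,0,0,0,0]]]'
python3 - <<'E'
from h import *
c=robot.read_camera("wrist"); cv2.imwrite("pics/w1.png",c["img"]); print(c["pose"][:3].round(3).tolist())
for k,L in blobs(c).items():
    for ce,st in L: print(k,ce,st,ray(c,*ce,.116 if k!="blue" else .110).round(4))
print(robot.read_state()["tool_pos"])
E
```

```text
t: 2.4
tool_pos: [0.5193, 0.1443, 0.298]
orientation: [3.141, 0.034, -0.002]
force: [0.1, 0.2, 0.6]
opening: 0.0005
gripper_force: 0.0
[[0.022, 0.961, 0.274, 0.596], [-1.0, 0.021, 0.006, 0.146], [0.001, -0.274, 0.962, 0.463]]
blue [150.  82.] [132, 59, 39, 47, 1467] [0.6168 0.2614 0.11  ]
blue [324.5  83.9] [307, 61, 35, 48, 1441] [0.6186 0.1016 0.11  ]
blue [318.8 213.2] [302, 194, 33, 38, 1024] [0.4953 0.1002 0.11  ]
blue [160.7 214.3] [142, 198, 40, 34, 946] [0.4907 0.2598 0.11  ]
green [288.4 156.1] [276, 141, 27, 27, 307] [0.5527 0.1329 0.116 ]
red [186.6 146.6] [176, 131, 27, 28, 240] [0.5596 0.2291 0.116 ]
red [199.  142.9] [193, 139, 11, 10, 41] [0.5633 0.2173 0.116 ]
[0.51907512 0.14347033 0.29819574]
```

View pics/w1.png

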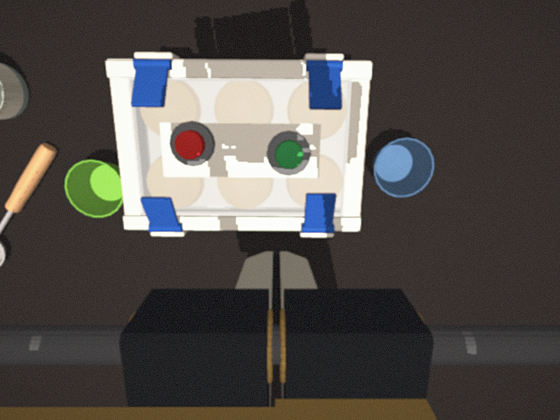

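The wrist view shows all four clips up, with green at (288, 156) and red at (187, 147). The box centre comes out near (0.555, 0.180), yawed about 1°. I'll start with the near right clip.

```bash
python3 -m pendant '[[[0,-1.5,4.4,0,0],[0,0,0,5,0],[0,0,0,5,0],[0,0,0,4,0],[0,0,0,1.5,0],[0,0,0,0,0]]]'
```

```text
t: 3.05
tool_pos: [0.5033, 0.0983, 0.1417]
orientation: [3.141, 0.029, -0.007]
force: [0.1, 0.6, -0.9]
opening: 0.0006
gripper_force: 0.0
```

Position is good. Pressing down 4.1 cm.

```bash
python3 -m pendant '[[[0,0,0,1.0,0],[0,0,0,1.0,0],[0,0,0,1.0,0],[0,0,0,0.6,0],[0,0,0,0.4,0],[0,0,0,0.1,0],[0,0,0,0,0],[0,0,0,0,0]]]'
```

```text
t: 3.85
tool_pos: [0.5048, 0.0995, 0.1025]
orientation: [3.141, 0.031, -0.001]
force: [0.0, -0.8, 0.1]
opening: 0.0005
gripper_force: 0.1
```

```bash
python3 -m pendant '[[[0,0,0,0.2,0],[0,0,0,0.2,0],[0,0,0,0,0]]]'
python3 - <<'E'
from h import *
c=robot.read_camera("scene"); cv2.imwrite("pics/s2.png",cv2.resize(c["img"][150:250,250:390],None,fx=4,fy=4))
E
```

```text
t: 4.15
tool_pos: [0.5051, 0.0995, 0.1013]
orientation: [3.141, 0.032, -0.0]
force: [-12.0, -0.9, 24.4]
opening: 0.0006
gripper_force: 12.2
```

View pics/s2.png

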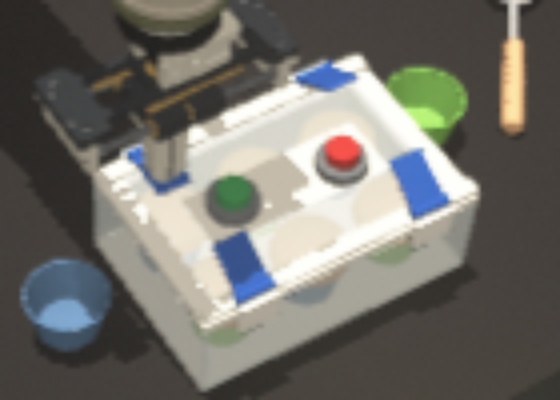

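The near right clip is down on its stop at 24 N and the other three are still up. The crop shows the finger on the flap at (165, 180). Lifting and going to the far left clip.

```bash
python3 -m pendant '[[[0,0,0,-2.5,0],[0,0,0,-2.5,0],[0,2.1,-3.2,0,0],[0,2.1,-3.2,0,0],[0,2.1,-3.2,0,0],[0,2.1,-3.2,0,0],[0,2.0,-3.2,0,0],[0,0,0,0,0]]]'
```

```text
t: 5.0
tool_pos: [0.6063, 0.265, 0.1469]
orientation: [-3.141, -0.036, 0.003]
force: [0.1, -0.1, -1.0]
opening: 0.0003
gripper_force: 0.0
```

```bash
python3 -m pendant '[[[0,0,0.2,1.2,0],[0,0,0,1.2,0],[0,0,0,1.0,0],[0,0,0,0.6,0],[0,0,0,0.4,0],[0,0,0,0.3,0],[0,0,0,0.2,0],[0,0,0,0,0]]]'
```

```text
t: 5.8
tool_pos: [0.6058, 0.259, 0.1016]
orientation: [3.141, 0.031, -0.0]
force: [-9.4, -4.1, 15.0]
opening: -0.0001
gripper_force: 7.2
```

The far left clip is shut. Next is near left.

```bash
python3 -m pendant '[[[0,0,0,-2.5,0],[0,0,0,-2.5,0],[0,-3.5,0,0,0],[0,-3.5,-0.2,0,0],[0,-3.4,0,0,0],[0,0,0,0,0]]]'
python3 - <<'E'
from h import *
c=robot.read_camera("scene"); cv2.imwrite("pics/s3.png",cv2.resize(c["img"][150:250,250:390],None,fx=4,fy=4))
E
```

```text
t: 6.4
tool_pos: [0.4981, 0.2593, 0.1486]
orientation: [3.141, 0.033, -0.004]
force: [1.2, 0.9, -0.3]
opening: 0.0005
gripper_force: 0.0
```

View pics/s3.png

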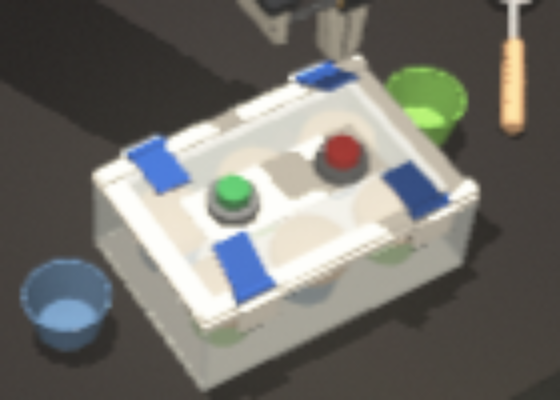

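The near right clip at (158, 165) and the far left at (417, 190) lie flat, and the other two are still up. Pressing near left.

```bash
python3 -m pendant '[[[0,0,0,1.2,0],[0,0,0,1.2,0],[0,0,0,1.0,0],[0,0,0,0.6,0],[0,0,0,0.4,0],[0,0,0,0.3,0],[0,0,0,0.2,0],[0,0,0,0,0]]]'
```

```text
t: 7.25
tool_pos: [0.5021, 0.2593, 0.1016]
orientation: [3.141, 0.031, 0.0]
force: [-2.1, -1.5, 9.5]
opening: 0.0007
gripper_force: 4.4
```

```bash
python3 -m pendant '[[[0,0,0,-2.5,0],[0,0,0,-2.5,0],[0,2.1,3.2,0,0],[0,2.1,3.2,0,0],[0,2.1,3.2,0,0],[0,2.1,3.2,0,0],[0,2.0,3.2,0,0],[0,0,0,0,0]]]'; python3 -m pendant '[[[0,0,0,1.2,0],[0,0,0,1.2,0],[0,0,0,1.0,0],[0,0,0,0.6,0],[0,0,0,0.4,0],[0,0,0,0.3,0],[0,0,0,0.2,0],[0,0,0,0,0]]]'
```

```text
t: 8.05
tool_pos: [0.6105, 0.0975, 0.1501]
orientation: [3.14, 0.025, -0.001]
force: [-0.3, 0.7, -1.1]
opening: 0.0007
gripper_force: 0.0
t: 8.85
tool_pos: [0.6094, 0.1017, 0.1019]
orientation: [-3.141, -0.031, -0.001]
force: [1.3, -0.1, 0.4]
opening: 0.0004
gripper_force: 0.0
```

```bash
python3 -m pendant '[[[0,0,0,0.2,0],[0,0,0,0.2,0],[0,0,0,0,0]]]'; python3 -m pendant '[[[0,0,0,-4,0],[0,0,0,-4,0],[0,-4,-2,-4,0],[0,-4.8,-1.0,0,0],[0,-4.8,0,0,0],[0,0,0,0,0],[0,0,0,0,0]]]'
python3 - <<'E'
from h import *
c=robot.read_camera("wrist"); cv2.imwrite("pics/w4.png",c["img"])
for k,L in blobs(c).items():
    for ce,st in L: print(k,ce,st,ray(c,*ce,.116 if k!="blue" else .1015).round(4))
print(robot.read_state()["tool_pos"])
E
```

```text
t: 9.15
tool_pos: [0.6097, 0.1017, 0.1015]
orientation: [-3.141, -0.032, -0.003]
force: [-14.5, -0.4, 25.4]
opening: 0.0004
gripper_force: 12.6
t: 9.85
tool_pos: [0.4788, 0.1257, 0.2113]
orientation: [-3.141, -0.032, -0.003]
force: [0.6, 0.0, 0.9]
opening: 0.0004
gripper_force: 0.0
blue [83.8 27.3] [60, 0, 48, 56, 2356] [0.6067 0.2602 0.1015]
blue [314.6  27.9] [294, 0, 43, 57, 2190] [0.6095 0.1016 0.1015]
blue [103.7 188. ] [82, 157, 47, 62, 2320] [0.4941 0.2586 0.1015]
blue [309.6 189.1] [288, 159, 43, 61, 2191] [0.4965 0.0999 0.1015]
green [268.1 112.6] [250, 92, 37, 39, 681] [0.5528 0.1324 0.116 ]
red [128.8  97.1] [111, 78, 40, 39, 768] [0.5611 0.2277 0.116 ]
[0.48002798 0.1256003  0.21171921]
```

View pics/w4.png

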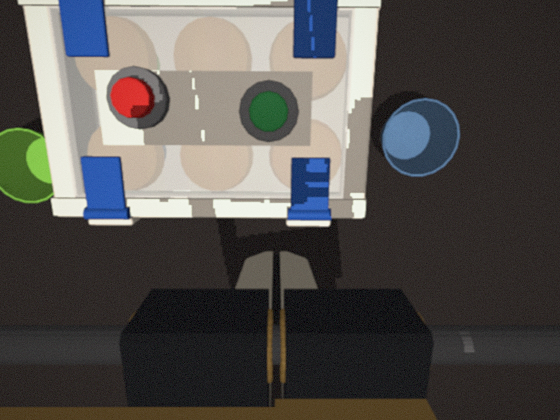

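All four clips lie flat, and green is at (268, 112), which is (0.553, 0.132). Going above the button.

```bash
python3 -m pendant '[[[0,3.7,-0.3,0,0],[0,3.6,-0.2,0,0],[0,0,0,4,0],[0,0,0,4,0],[0,0,0,0,0],[0,0,0,0,0]]]'
```

```text
t: 10.5
tool_pos: [0.5526, 0.1318, 0.1307]
orientation: [3.141, 0.03, -0.003]
force: [1.0, 0.3, 0.7]
opening: 0.0003
gripper_force: 0.0
```

```bash
python3 -m pendant '[[[0,0,0,1,0],[0,0,0,0.5,0],[0,0,0,0.4,0],[0,0,0,0.3,0],[0,0,0,0.2,0],[0,0,0,0,0],[0,0,0,0,0]]]'
```

```text
t: 11.2
tool_pos: [0.5533, 0.1322, 0.1084]
orientation: [-3.141, -0.031, -0.005]
force: [1.2, -0.3, 5.7]
opening: 0.0006
gripper_force: 2.9
```

```bash
python3 -m pendant '[[[0,0,0,0.2,0],[0,0,0,0,0],[0,0,0,0,0],[0,0,0,0,0],[0,0,0,0,0],[0,0,0,0,0],[0,0,0,0,0],[0,0,0,0,0]]]'; python3 -m pendant '[[[0,0,0,0,0],[0,0,0,0,0],[0,0,0,0,0]]]'
```

```text
t: 12.0
tool_pos: [0.5535, 0.1322, 0.1081]
orientation: [-3.141, -0.031, -0.005]
force: [-5.3, -1.7, 17.2]
opening: 0.0005
gripper_force: 8.9
t: 12.3
tool_pos: [0.5535, 0.1322, 0.1081]
orientation: [-3.141, -0.031, -0.005]
force: [-4.2, -1.6, 17.4]
opening: 0.0005
gripper_force: 8.9
```

```bash
python3 -m pendant '[[[0,0,0,-2,0],[0,0,0,-4,0],[0,0,0,-4,0],[0,-3.7,0,-2,0],[0,-3.6,0,0,0],[0,0,0,0,0],[0,0,0,0,0]]]'
python3 - <<'E'
from h import *
c=robot.read_camera("wrist"); cv2.imwrite("pics/w5.png",c["img"])
for k,L in blobs(c).items():
    for ce,st in L: print(k,ce,st,ray(c,*ce,.116 if k!="blue" else .1015).round(4))
E
```

```text
t: 13.0
tool_pos: [0.4788, 0.1307, 0.2251]
orientation: [-3.141, -0.032, -0.001]
force: [-0.3, -0.6, -0.1]
opening: 0.0005
gripper_force: 0.0
blue [99.9 28.4] [77, 0, 46, 59, 2316] [0.6086 0.2602 0.1015]
blue [319.7  29.1] [300, 0, 41, 60, 2198] [0.6113 0.1016 0.1015]
blue [117.5 184.1] [97, 155, 45, 59, 2118] [0.4943 0.2588 0.1015]
blue [314.2 185.3] [294, 156, 41, 59, 1997] [0.4965 0.1    0.1015]
green [275.6 112.2] [258, 93, 36, 37, 609] [0.5529 0.1323 0.116 ]
red [143.7  97.7] [127, 79, 36, 38, 682] [0.5611 0.2273 0.116 ]
```

View pics/w5.png

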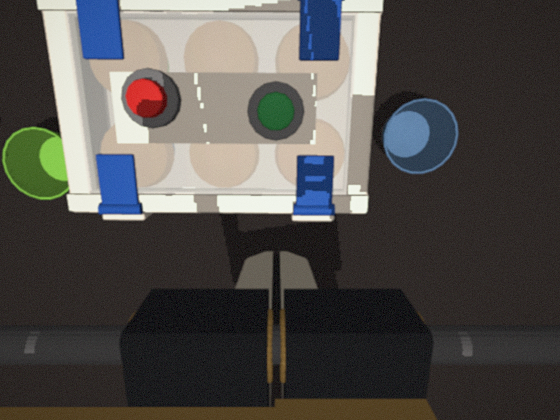

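All clips are shut, green at (276, 112) is back up, and the arm is clear.

```bash
python3 -c "
from plant import robot
print(robot.close_job())"
```

```text
the job is handed in; nothing more can be done
None
```

I shut the four clips in opposite-corner order (near right, far left, near left, far right), held the green seal button fully down for about a second and let it come back up, never touched the red button, and handed the job in at about 13 s; no verdict was returned.

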